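# Shut the guarded gas valves

### The arm

A 7-joint arm with a two-finger parallel gripper is mounted at the origin on the work surface. World frame = base frame: x ahead of the robot, y to its left, z up, the work surface at z = 0. Lengths are in m, angles in degrees, forces in N, time in s.
With the tool pointing down it reaches from about 0.4 to 0.875 m from the base axis. Payload 19.3 kg.
Tool frame: the origin (TCP) lies midway between the tips of the shut fingers; the grasp point (between the pads) lies 19 mm behind it; z points along the fingers, y is the direction in which the jaws open and shut (so a half turn about z gives the same grasp; the last joint's range is limited). The gripper opens to 85 mm and grips with 20 to 120 N. Pads are 22 mm wide; open, the fingers measure 114 mm over their backs; the gripper's body (76 mm by 85 mm) begins 54 mm behind the grasp point. The pads swing forward as they close: fully open they stand 13 mm farther back than shut.
Start: joints at [71.837, 29.874, -2.08, 91.645, 1.215, 58.505, -6.463], TCP at [0.153, -0.606, 0.231] pointing down, gripper open.
Joint ranges: [-166.77, 166.77], [-17.47, 122.26], [-85.68, 81.53], [9.62, 139.38], [-72.42, 252.41], [9.2, 110.78], [-144.41, 144.41]. Speed limits (degrees/s): [108.29, 108.29, 136.94, 136.94, 172.46, 172.46, 172.46].

### API

Orientations are given as a 3x3 rotation matrix whose columns are the frame's x, y, z axes.
In Python, from rig import env gives the robot as it stands.
- The arm moves only by the tool step_arm, never from a script. Its argument "series" is a list that holds one entry, the list of rows, each a list of 7 numbers: the turn, a rotation vector about the tool's x, y, z in rad, then the shift along the tool's x, y, z in mm, then the finger opening in mm, from 0 to 85.4. In form: [[[wx, wy, wz, tx, ty, tz, hand], ...]]. A call has 1 to 8 rows; each row is the pose to reach, as a shift and turn from the pose commanded when the call began, along the tool's axes at that moment; what a row does not reach only later rows make up. A row lasts 1/8 s, in which the tool goes at most 62.5 mm and 10.7 degrees, less where a joint would pass 70% of its speed; a pose out of reach is approached as far as the arm can. A call with a gripper value outside its range is refused whole. The fingers move at their own pace and stop on an object; "grip_force" is the grip in N (left out, the last holds). Time passes only in rows, so rows that repeat a pose let the fingers close. It gives the time, the measured TCP pose, the force and the opening at its end, in the units of the state.
- env.read_state(): the state, without advancing time (a new reading comes with each control period).
- env.get_image(name): name is "side" or "top" or "wrist"; returns the picture (400x640x3 uint8, blue, green, red); there is no depth.
- env.calibration(name): a dict with "fovy" (degrees; the focal length in pixels is half the picture's height over the tangent of half this angle, whatever the lens; pixels are square), "cx", "cy" (the principal point, pixels), "view" (4x4, takes a point from world to camera coordinates); the wrist camera has in their place "T_tool_cam" (4x4, takes a point from camera to tool coordinates, whose origin is the TCP and whose axes are the flange's). Camera axes: x right, y up, looking along -z (the intrinsics and any distortion apply to the point x, -y, -z); pixel columns grow to the right and rows downward; lengths in m; the calibration is good to about 2 mm. A picture is of the moment at which its call begins: read the wrist's pose just before it. calibration takes no time and is no camera call.
- env.sign_off(): hands the job in, once; it reports no verdict.
Trained networks look in the newest picture that a camera, given by its name, has taken for a name from the list of things; names that differ only in an ending like _2 or _b are one class to them, and where a whole thing is asked for, a point or a joint stands for the part that bears it (a point fixed in the world has none). Each returns a list of dicts, best first, with "confidence" (0 to 1); they miss things now and then, are a little off and sometimes report something else, mostly with a low value. They report only what shows in the picture. A call takes as long as a camera call.
- env.recognise(camera, label): "at" ([column, row] in pixels, amid what is visible of it).
- env.tip_of(camera, label): "at" ([column, row] in pixels: a listed point, or the origin of a listed thing).
The state is a dict: "t": time; "joints": joint angles; "joint_vel": joint speeds; "tau": joint torques, N m; "tool_pos": TCP position; "tcp_rot": TCP orientation; "ft_force": force on the tool from outside, world axes, zero at the start; "torque": the same for the moment, N m; "finger_gap": finger opening in m.
Only numpy, scipy, OpenCV 4.12 (cv2) and the standard library are available. Lean on these libraries where they do the work, as an engineer would, in place of code of your own. Each camera call takes 0.05 s, during which the arm holds its last target. There are 200 camera calls.

### The job

The run is over, so shut off the gas to the bioreactor: two of the four toggle valves under the steel knock guard are still open, their levers standing up. Reach down through the window over each of these two with your fingertips and press the lever all the way down until it lies level, without touching the guard. Leave the two shut levers down and do not disturb or pick up anything else on the bench.

Things in the scene. Friction and masses are not known exactly. Their poses are not given: they have to be found in the camera images.
- guard: fixed guard over the valves: bent 3 mm steel sheet, 108 (x) by 318 mm (y), flat top face 100 mm above the table with a row of four windows, each 80 (x) by 62 mm (y), 14 mm of metal around them, closed in front and at the ends. Origin: at table height below the row's centre; window centres at x 0, y -114, -38, 38, 114 mm. x points to the rear, y left. Lever tips stay below its top face
- valve_1: one of four identical toggle valves, one under each window: steel block 34 x 28 x 34 mm. Origin: centre of its underside, 8 mm above the table, straight below the lever's hinge, which is 46 mm above it. Axes as the guard's; the lever points to -x. Its window is centred 36 mm to -x of this origin. The shut lever reaches 56 mm to -x, its top face 50 mm above this origin
- valve_2: as valve_1 (same shape, origin and axes), under another window
- valve_3: as valve_1 (same shape, origin and axes), under another window
- valve_4: as valve_1 (same shape, origin and axes), under another window
- lever_1 (a joint): the black lever of valve_1, a flat arm ending in a paddle 26 x 20 x 8 mm. rad above level: 0 = lying level on its stop, valve shut; 0.75 = standing fully up, open. Stiff hinge, no spring: stays where it is left, takes 4 to 7 N down on the paddle to move; hard stop at 0
- lever_2 (a joint): the black lever of valve_2, a flat arm ending in a paddle 26 x 20 x 8 mm. rad above level: 0 = lying level on its stop, valve shut; 0.75 = standing fully up, open. Stiff hinge, no spring: stays where it is left, takes 4 to 7 N down on the paddle to move; hard stop at 0
- lever_3 (a joint): the black lever of valve_3, a flat arm ending in a paddle 26 x 20 x 8 mm. rad above level: 0 = lying level on its stop, valve shut; 0.75 = standing fully up, open. Stiff hinge, no spring: stays where it is left, takes 4 to 7 N down on the paddle to move; hard stop at 0
- lever_4 (a joint): the black lever of valve_4, a flat arm ending in a paddle 26 x 20 x 8 mm. rad above level: 0 = lying level on its stop, valve shut; 0.75 = standing fully up, open. Stiff hinge, no spring: stays where it is left, takes 4 to 7 N down on the paddle to move; hard stop at 0
- lever_1_tip (a point): the middle of the outer end of the paddle of lever_1, 56 mm from the hinge axis; moves with the lever
- lever_2_tip (a point): the middle of the outer end of the paddle of lever_2, 56 mm from the hinge axis; moves with the lever
- lever_3_tip (a point): the middle of the outer end of the paddle of lever_3, 56 mm from the hinge axis; moves with the lever
- lever_4_tip (a point): the middle of the outer end of the paddle of lever_4, 56 mm from the hinge axis; moves with the lever
- media_bottle: loose glass bottle with blue cap, 72 mm across, 135 mm high, standing left of the station; origin: centre of its underside
- beaker: loose empty glass beaker, 66 mm across, 85 mm high, right of the station; origin: centre of its underside
- spanner: loose steel spanner 160 mm long lying right of the station; origin: middle of its underside, its x along the length
- port_plug: loose steel port plug, flange 33 mm across, 36 mm high, on the front ledge of the station's base plate; origin: centre of its underside
- sample_vial: loose small glass vial with white cap, 26 mm across, 50 mm high, on the front ledge of the station's base plate; origin: centre of its underside
- ferrule: loose steel ring ferrule, 50 mm across, 21 mm high, left of the station; origin: centre of its underside
- tube_clamp: loose blue plastic tube clamp 45 x 14 x 31 mm, left of the station; origin: centre of its underside

How it is judged:
By the outcome, as a careful person would: the job done as asked, in the order asked, and still so for the second after the job is handed in, with the robot touching nothing.
It also fails if it takes over 38 s, if anything falls off the work surface, if the arm or the gripper's body presses on something with over 40 N, if the wrist force passes 120 N, or if a joint passes its speed limit or range.

## Working session

There is one attempt and no reset: what is moved stays moved. The work goes in short steps, Python scripts to look and compute and a tool call to move; the robot and the scene stay as the last step left them, time stands still between calls to the robot, and variables do not carry over. Pictures are saved under pics/ and viewed, about 8 in all and at most 12, crops included, and the job is handed in when it is done.

Besides the shell and the picture viewer there is one more tool, called after "Request:" as name(argument=value, ...) on one line, values as JSON. step_arm: Moves the arm, as the interface text tells. Its arguments: {"type":"object","properties":{"series":{"type":"array"},"grip_force":{"type":"number"}},"required":["series"]}

```bash
mkdir -p pics; ls; python3 - <<'E'
from rig import env
import cv2,numpy as np
for n in("top","side"):
    cv2.imwrite(f"pics/{n}0.png",env.get_image(n)); c=env.calibration(n); print(n,{k:(np.round(v,4).tolist()) if k=="view" else v for k,v in c.items()})
    for l in("guard","lever_1","valve_1"):
        print(l,[(np.round(d["at"]).tolist(),round(d["confidence"],2)) for d in env.recognise(n,l)[:6]])
    for l in("lever_1_tip","guard","valve_1"):
        print("tip",l,[(np.round(d["at"],1).tolist(),round(d["confidence"],2)) for d in env.tip_of(n,l)[:6]])
c=env.calibration("wrist");print(c)
s=env.read_state();print(s)
E
```

```text
pics
top {'fovy': 52.197015849498186, 'cx': 320.5030725707942, 'cy': 198.22986969190507, 'view': [[0.0012, -1.0, -0.0037, 0.0342], [0.9928, 0.0008, 0.1196, -0.5479], [-0.1196, -0.0039, 0.9928, -1.1802], [0.0, 0.0, 0.0, 1.0]]}
guard [([325.0, 200.0], 0.64)]
lever_1 [([365.0, 203.0], 0.41), ([308.0, 196.0], 0.24)]
valve_1 [([308.0, 192.0], 0.76), ([359.0, 204.0], 0.54), ([336.0, 196.0], 0.47)]
tip lever_1_tip [([334.0, 201.1], 0.52), ([312.2, 187.6], 0.33)]
tip guard [([323.9, 197.5], 0.94)]
tip valve_1 [([288.2, 181.9], 0.77), ([338.4, 190.8], 0.73), ([314.5, 190.1], 0.67)]
side {'fovy': 48.146478514028026, 'cx': 320.8313277561257, 'cy': 197.23085732372067, 'view': [[-0.9169, -0.3991, -0.0074, 0.5111], [0.2268, -0.5361, 0.8131, -0.1693], [-0.3284, 0.7438, 0.5821, -0.9102], [0.0, 0.0, 0.0, 1.0]]}
guard [([313.0, 214.0], 0.72), ([339.0, 186.0], 0.32)]
lever_1 [([330.0, 184.0], 0.52)]
valve_1 [([336.0, 184.0], 0.73), ([301.0, 216.0], 0.71), ([313.0, 247.0], 0.66)]
tip lever_1_tip [([330.9, 181.9], 0.46)]
tip guard [([318.2, 222.8], 0.66), ([305.7, 222.9], 0.58)]
tip valve_1 [([319.4, 210
[... 589 characters left out ...]
     58.50393821, -6.46451472]), 'joint_vel': array([-0.06429451,  0.07503319, -0.07949169,  0.07939416, -0.07648862,
       -0.04370817,  0.06457213]), 'tau': array([ 9.64376159e-04, -9.26633334e+01,  1.97915398e+00, -3.70198703e+01,
        1.81686360e-02,  1.93845568e-03, -2.69957343e-05]), 'tool_pos': array([ 0.15264176, -0.60608891,  0.23132853]), 'tcp_rot': array([[ 9.69719466e-01,  2.44221534e-01, -5.95155466e-06],
       [ 2.44221533e-01, -9.69719464e-01, -6.84312042e-05],
       [-2.24837120e-05,  6.49055730e-05, -9.99999998e-01]]), 'ft_force': array([-0.16672548, -0.37765986, -0.3824175 ]), 'torque': array([-0.01053188,  0.02736745, -0.00086341]), 'finger_gap': 0.08556583074828655}
```

```bash
python3 - <<'E'
import cv2
a=cv2.imread("pics/top0.png")[130:270,220:430]; cv2.imwrite("pics/top0c.png",cv2.resize(a,None,fx=3.8,fy=3.8,interpolation=cv2.INTER_CUBIC))
E
```

```text
(no output)
```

View pics/top0c.png

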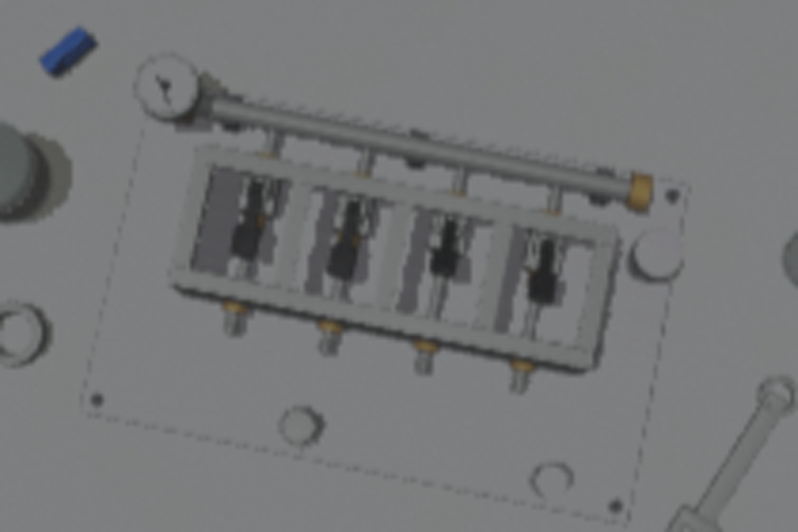

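View pics/side0.png

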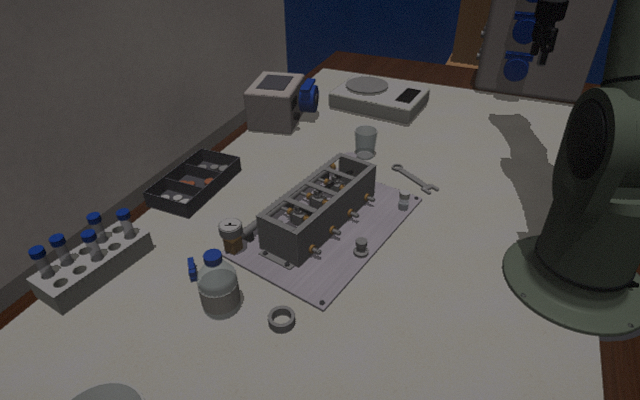

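```bash
cat > h.py <<'E'
from rig import env
import numpy as np
def K(c,h=400): f=h/2/np.tan(np.radians(c["fovy"]/2)); return f,c["cx"],c["cy"]
def campose(n,s=None):
    c=env.calibration(n)
    if n!="wrist": T=np.linalg.inv(c["view"])
    else:
        T=np.eye(4);T[:3,:3]=s["tcp_rot"];T[:3,3]=s["tool_pos"];T=T@c["T_tool_cam"]
    return c,T
def ray(n,px,z,s=None):
    c,T=campose(n,s);f,cx,cy=K(c)
    d=T[:3,:3]@np.array([(px[0]-cx)/f,-(px[1]-cy)/f,-1]);o=T[:3,3]
    return o+d*(z-o[2])/d[2]
def proj(n,P,s=None):
    c,T=campose(n,s);f,cx,cy=K(c)
    p=np.linalg.inv(T)@np.append(P,1); return np.array([cx+f*p[0]/-p[2],cy+f*p[1]/p[2]])
E
python3 - <<'E'
from h import *
C=[(205,148),(620,228),(592,365),(172,283)]
P=np.array([ray("top",(220+u/3.8,130+v/3.8),.1) for u,v in C]);print(P.round(3))
c=P.mean(0);yax=(P[0]-P[1])+(P[3]-P[2]);xax=(P[0]-P[3])+(P[1]-P[2])
print(c,np.degrees(np.arctan2(-yax[0],yax[1])),np.degrees(np.arctan2(xax[1],xax[0])),np.linalg.norm(yax)/2,np.linalg.norm(xax)/2)
print(ray("top",env.tip_of("top","guard")[0]["at"],0))
E
```

```text
[[ 0.623  0.166  0.1  ]
 [ 0.563 -0.142  0.1  ]
 [ 0.462 -0.119  0.1  ]
 [ 0.522  0.189  0.1  ]]
[0.54261739 0.02366862 0.1       ] -11.016909274465254 -12.548724287876714 0.3141258761835364 0.10368856241841495
[0.55409498 0.02451067 0.        ]
```

Request:
step_arm(series=[[[0,0,0.04,45,-43,0,0],[0,0,0.08,89,-86,0,0],[0,0,0.13,134,-129,0,0],[0,0,0.17,178,-172,0,0],[0,0,0.22,223,-215,0,0],[0,0,0.26,267,-258,0,0],[0,0,0.3,312,-300,0,0],[0,0,0.34,356,-343,0,0]]], grip_force=40)

```text
t: 1.75
tool_pos: [0.415, -0.1848, 0.2316]
tcp_rot: [[0.996, -0.095, 0.001], [-0.095, -0.996, -0.0], [0.001, 0.0, -1.0]]
ft_force: [0.5, -1.0, 0.6]
finger_gap: -0.0002
```

```bash
cat > go.py <<'E'
# go.py gx gy z yaw : shift in tool axes to a point in guard frame/world
from h import *;import sys
from scipy.spatial.transform import Rotation as Ro
s=env.read_state();R=s["tcp_rot"];x,y,z,yaw=map(float,sys.argv[1:])
print("t",s["t"],"pos",s["tool_pos"].round(4),"gap",s["finger_gap"],"F",s["ft_force"].round(1))
c,sn=np.cos(np.radians(yaw)),np.sin(np.radians(yaw));Rt=np.array([[c,sn,0],[sn,-c,0],[0,0,-1]])
print("shift mm",(R.T@(np.array([x,y,z])-s["tool_pos"])*1e3).round(1),"rot",Ro.from_matrix(R.T@Rt).as_rotvec().round(3))
E
python3 go.py .545 .024 .24 -11.3
```

```text
t 1.75 pos [ 0.415  -0.1848  0.2316] gap -0.00023318148675317867 F [ 0.5 -1.   0.6]
shift mm [ 109.7 -220.1   -8.3] rot [ 0.    -0.001  0.103]
```

Request:
step_arm(series=[[[0,0,0.02,22,-44,-2,0],[0,0,0.04,44,-88,-4,0],[0,0,0.06,66,-132,-6,0],[0,0,0.08,88,-176,-8,0],[0,0,0.103,110,-220,-8,0],[0,0,0.103,110,-220,-8,0]]])

```text
t: 2.5
tool_pos: [0.5452, 0.026, 0.2391]
tcp_rot: [[0.982, -0.191, 0.0], [-0.191, -0.982, 0.001], [-0.0, -0.002, -1.0]]
ft_force: [-1.0, -0.4, -0.2]
finger_gap: -0.0001
```

```bash
python3 - <<'E'
from h import *
import cv2,pickle
s=env.read_state();im=env.get_image("wrist");cv2.imwrite("pics/w1.png",im);pickle.dump(s,open("s1.pkl","wb"))
print(s["t"],s["tool_pos"],s["tcp_rot"].round(3).tolist())
for l in("lever_1_tip","guard","valve_1"):
    z={"l":.06,"g":0,"v":.008}[l[0]]
    for d in env.tip_of("wrist",l)[:6]: print(l,np.round(d["at"],1),round(d["confidence"],2),ray("wrist",d["at"],z,s).round(4), ray("wrist",d["at"],.09,s).round(4))
E
```

```text
2.5 [0.54516582 0.0259963  0.23905863] [[0.982, -0.191, 0.0], [-0.191, -0.982, 0.001], [-0.0, -0.002, -1.0]]
lever_1_tip [368.1 192.8] 0.87 [ 0.5202 -0.0131  0.06  ] [ 0.5287 -0.0107  0.09  ]
guard [325.1 167.1] 0.62 [0.5425 0.0253 0.    ] [0.5587 0.0224 0.09  ]
valve_1 [426.1 132.8] 0.86 [ 0.5599 -0.0898  0.008 ] [ 0.5712 -0.0672  0.09  ]
valve_1 [357.8 135.4] 0.81 [ 0.5714 -0.0165  0.008 ] [ 0.5801 -0.0101  0.09  ]
valve_1 [290.5 134.2] 0.76 [0.5867 0.055  0.008 ] [0.592  0.0458 0.09  ]
valve_1 [218.6 132.6] 0.66 [0.6033 0.1313 0.008 ] [0.605  0.1053 0.09  ]
```

View pics/w1.png

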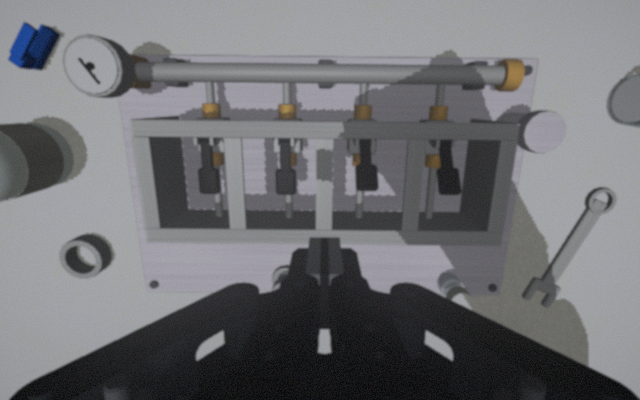

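```bash
python3 - <<'E'
from h import *
import pickle,cv2
from scipy.optimize import least_squares
s=pickle.load(open("s1.pkl","rb"))
loc=np.array([[54,159],[54,-159],[-54,-159],[-54,159]])/1e3
obs=np.array([(133,121),(518,123),(503,244),(147,243)],float)
def W(p,q): c,n=np.cos(p[2]),np.sin(p[2]);return np.array([p[0]+c*q[0]-n*q[1],p[1]+n*q[0]+c*q[1],q[2]])
r=least_squares(lambda p:np.concatenate([proj("wrist",W(p,[*l,.1]),s)-o for l,o in zip(loc,obs)]),[.545,.024,-.19])
print(r.x,np.degrees(r.x[2]),r.fun.round(1));np.save("g.npy",r.x)
im=cv2.imread("pics/w1.png");im=cv2.resize(im[100:270,110:540],None,fx=1.86,fy=1.86,interpolation=cv2.INTER_CUBIC)
im=cv2.convertScaleAbs(im,alpha=1.6)
for y in(-.114,-.038,.038,.114):
    for a,col in((0,(0,255,0)),(.75,(0,0,255))):
        def lev(rr,w,t=.004): return W(r.x,[.036-rr*np.cos(a)+t*np.sin(a),y+w,.054+rr*np.sin(a)+t*np.cos(a)])
        q=np.array([proj("wrist",lev(*k),s) for k in((.03,.01),(.056,.01),(.056,-.01),(.03,-.01))])
        if a==0 or 1: print(y,a,q.mean(0).round(0))
        cv2.polylines(im,[np.int32(((q-[110,100])*1.86).round())],True,col,1)
    q=np.array([proj("wrist",W(r.x,[a*.04,y+b*.031,.1]),s) for a,b in((1,1),(1,-1),(-1,-1),(-1,1))])
    cv2.polylines(im,[np.int32(((q-[110,100])*1.86).round())],True,(255,255,0),1)
cv2.imwrite("pics/w1o.png",im)
E
```

```text
[ 0.54425352  0.02502343 -0.19679178] -11.275338425363021 [-3.5 -0.4  3.6 -0.8 -0.5  1.5  0.4  1.1]
-0.114 0 [442. 183.]
-0.114 0.75 [454. 175.]
-0.038 0 [364. 183.]
-0.038 0.75 [368. 175.]
0.038 0 [286. 183.]
0.038 0.75 [282. 175.]
0.114 0 [209. 182.]
0.114 0.75 [197. 174.]
```

View pics/w1o.png

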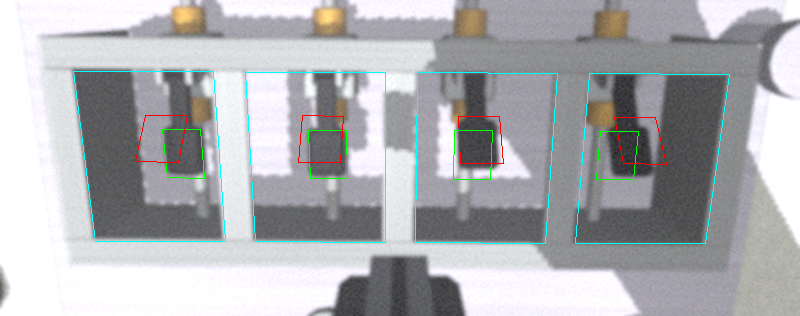

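```bash
python3 - <<'E'
from h import *
import cv2
g=np.load("g.npy")
def W(p,q): c,n=np.cos(p[2]),np.sin(p[2]);return np.array([p[0]+c*q[0]-n*q[1],p[1]+n*q[0]+c*q[1],q[2]])
out=[]
for n,x0,y0,w,h in(("side",250,145,140,120),("top",255,160,140,75)):
    im=cv2.imread(f"pics/{n}0.png")[y0:y0+h,x0:x0+w];k=5.6 if n=="side" else 5.6
    if n=="side":k=5
    else:k=5
    a=cv2.convertScaleAbs(cv2.resize(im,None,fx=k,fy=k,interpolation=cv2.INTER_CUBIC),alpha=1.6)
    def pl(P,col): cv2.polylines(a,[np.int32((np.array([proj(n,p) for p in P])-[x0,y0])*k)],True,col,1)
    for y in(-.114,-.038,.038,.114):
        for an,col in((0,(0,255,0)),(.75,(0,0,255))):
            pl([W(g,[.036-r*np.cos(an)+.004*np.sin(an),y+v,.054+r*np.sin(an)+.004*np.cos(an)]) for r,v in((.03,.01),(.056,.01),(.056,-.01),(.03,-.01))],col)
        pl([W(g,[i*.04,y+j*.031,.1]) for i,j in((1,1),(1,-1),(-1,-1),(-1,1))],(255,255,0))
    out.append(a)
cv2.imwrite("pics/st.png",out[0]);cv2.imwrite("pics/tt.png",out[1])
E
```

```text
(no output)
```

View pics/st.png

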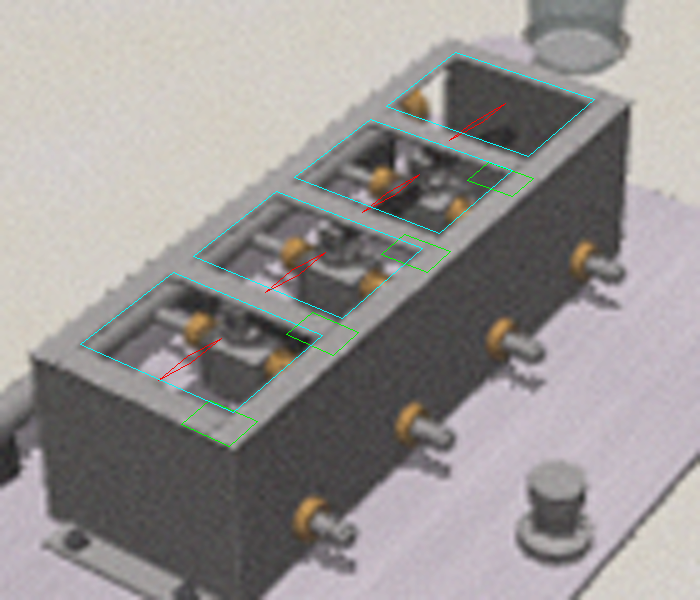

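View pics/tt.png

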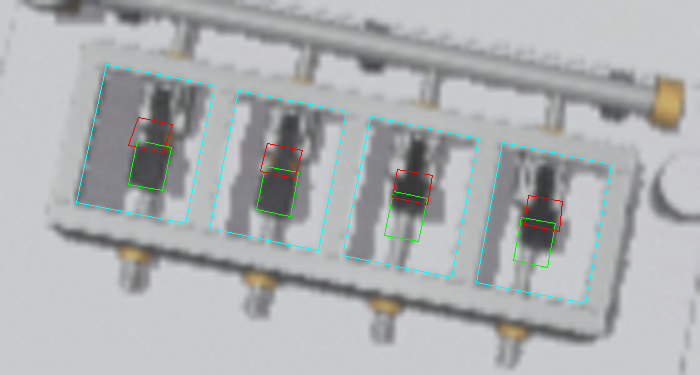

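```bash
python3 - <<'E'
from h import *
import pickle,cv2
s=pickle.load(open("s1.pkl","rb"))
for z in(0,-.02,-.03,-.043,-.05,-.06,-.073):
    P=[s["tool_pos"]+s["tcp_rot"]@np.array([.011,y,z]) for y in(-.015,.015,-.031,.031)]
    print(z,[proj("wrist",p,s).round().tolist() for p in P])
im=cv2.imread("pics/w1.png")
for v in range(236,330,6):
    row=im[v,200:450].mean(1)<45;i=np.where(row)[0]+200;print(v,i.min() if len(i) else 0,i.max() if len(i) else 0)
E
python3 - <<'E'
import sys;sys.path.insert(0,'.')
import numpy as np
g=np.load("g.npy");c,n=np.cos(g[2]),np.sin(g[2])
for y in(-.038,-.114):print(g[0]+c*-.005-n*y,g[1]+n*-.005+c*y)
E
```

```text
0 [[290.0, 234.0], [357.0, 234.0], [255.0, 234.0], [393.0, 233.0]]
-0.02 [[285.0, 252.0], [362.0, 252.0], [245.0, 253.0], [403.0, 252.0]]
-0.03 [[282.0, 264.0], [365.0, 264.0], [238.0, 264.0], [409.0, 264.0]]
-0.043 [[278.0, 282.0], [370.0, 282.0], [229.0, 282.0], [419.0, 282.0]]
-0.05 [[275.0, 294.0], [373.0, 294.0], [222.0, 294.0], [425.0, 294.0]]
-0.06 [[270.0, 313.0], [378.0, 313.0], [212.0, 313.0], [435.0, 313.0]]
-0.073 [[261.0, 346.0], [386.0, 345.0], [195.0, 346.0], [452.0, 345.0]]
236 0 0
242 321 325
248 323 327
254 297 354
260 293 352
266 292 357
272 291 358
278 287 361
284 282 404
290 242 426
296 229 438
302 210 449
308 204 449
314 200 449
320 200 449
326 200 449
0.5319201105576487 -0.011265503807818815
0.5170602831849962 -0.08579862081264406
```

```bash
python3 go.py .533 -.0115 .15 78.7;python3 go.py .533 -.0115 .15 -101.3; python3 -c "
from rig import env;print(env.read_state()['joints'])"
```

```text
t 2.7 pos [0.5438 0.0213 0.2393] gap -0.00013151778179307545 F [ 0.4 -1.2  0. ]
shift mm [-4.1 34.3 89.3] rot [ 0.     0.    -1.571]
t 2.7 pos [0.5438 0.0213 0.2393] gap -0.00013151778179307545 F [ 0.4 -1.2  0. ]
shift mm [-4.1 34.3 89.3] rot [ 0.    -0.     1.571]
[   1.7279237    22.45133608  -13.53529071  102.94365904    6.26509279
   55.34644981 -115.69294122]
```

Request:
step_arm(series=[[[0,0,-0.17,-1,6,10,0],[0,0,-0.34,-2,12,20,0],[0,0,-0.52,-3,18,30,0],[0,0,-0.7,-4,24,40,0],[0,0,-0.87,-4,28,50,0],[0,0,-1.05,-4,32,60,0],[0,0,-1.23,-4,35,70,0],[0,0,-1.4,-4,35,75,0]]])

```text
t: 3.7
tool_pos: [0.5329, -0.0127, 0.164]
tcp_rot: [[0.355, 0.935, -0.0], [0.935, -0.355, -0.001], [-0.001, -0.0, -1.0]]
ft_force: [-0.9, 0.3, 0.1]
finger_gap: -0.0
```

```bash
python3 go.py .533 -.0115 .15 78.7; python3 -c "
from rig import env;print(env.read_state()['joints'])"
```

```text
t 3.7 pos [ 0.5329 -0.0127  0.164 ] gap -4.046862586531975e-05 F [-0.9  0.3  0.1]
shift mm [ 1.2 -0.3 14. ] rot [-0.     0.001 -0.166]
[ 17.61147228  29.11572537 -30.54198733 108.12860046  19.49264125
  47.95537719 -43.80791953]
```

Request:
step_arm(series=[[[0,0,-0.166,1,0,14,0],[0,0,-0.166,1,0,25,0],[0,0,-0.166,1,0,30,0],[0,0,-0.166,1,0,30,0],[0,0,-0.166,1,0,30,0],[0,0,-0.166,1,0,30,0]]])

```text
t: 4.45
tool_pos: [0.5339, -0.0103, 0.1346]
tcp_rot: [[0.2, 0.98, 0.001], [0.98, -0.2, -0.0], [-0.0, 0.001, -1.0]]
ft_force: [0.7, 0.0, 0.6]
finger_gap: 0.0003
```

```bash
python3 - <<'E'
from h import *
import cv2,pickle
s=env.read_state();im=env.get_image("wrist")
g=np.load("g.npy");c,n=np.cos(g[2]),np.sin(g[2])
W=lambda q:np.array([g[0]+c*q[0]-n*q[1],g[1]+n*q[0]+c*q[1],q[2]])
for y in(-.114,-.038,.038):
    q=np.array([proj("wrist",W([i*.04,y+j*.031,.1]),s) for i,j in((1,1),(1,-1),(-1,-1),(-1,1))])
    cv2.polylines(im,[np.int32(q.round().clip(-3000,3000))],True,(255,255,0),1)
cv2.imwrite("pics/w2.png",im)
E
python3 go.py .533 -.0115 .06 78.7
```

```text
t 4.5 pos [ 0.5338 -0.0102  0.1346] gap -2.0678136891943586e-05 F [ 0.7 -0.7 -0.6]
shift mm [-1.4 -0.6 74.6] rot [ 0.     0.    -0.004]
```

View pics/w2.png

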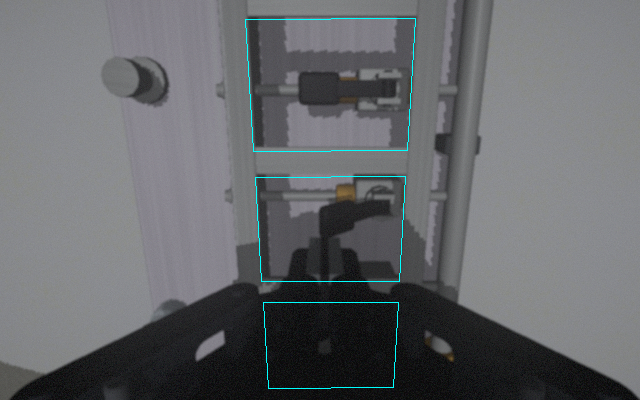

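Request:
step_arm(series=[[[0,0,0,-1,0,15,0],[0,0,0,-1,0,30,0],[0,0,0,-1,0,40,0],[0,0,0,-1,0,48,0],[0,0,0,-1,0,56,0],[0,0,0,-1,0,64,0],[0,0,0,-1,0,70,0],[0,0,0,-1,0,72,0]]])

```text
t: 5.5
tool_pos: [0.5329, -0.011, 0.0615]
tcp_rot: [[0.199, 0.98, -0.001], [0.98, -0.199, 0.0], [-0.0, -0.001, -1.0]]
ft_force: [-3.0, 0.8, 4.7]
finger_gap: 0.0001
```

Request:
step_arm(series=[[[0,0,0,0,0,2,0],[0,0,0,0,0,3,0],[0,0,0,0,0,4,0],[0,0,0,0,0,4,0]]])

```text
t: 6.0
tool_pos: [0.5338, -0.0114, 0.0583]
tcp_rot: [[0.2, 0.98, 0.0], [0.98, -0.2, 0.0], [0.0, 0.0, -1.0]]
ft_force: [0.8, -1.1, -0.6]
finger_gap: 0.0004
```

Request:
step_arm(series=[[[0,0,0,0,0,1,0],[0,0,0,0,0,2,0],[0,0,0,0,0,2,0],[0,0,0,0,0,2,0]]])

```text
t: 6.5
tool_pos: [0.5339, -0.0114, 0.0572]
tcp_rot: [[0.2, 0.98, 0.001], [0.98, -0.2, -0.0], [-0.0, 0.001, -1.0]]
ft_force: [-7.1, 0.9, 23.5]
finger_gap: 0.0001
```

Request:
step_arm(series=[[[0,0,0,0,0,-10,0],[0,0,0,0,0,-30,0],[0,0,0,0,0,-60,0],[0,0,0,0,0,-80,0],[0,0,0,0,0,-80,0]]])

```text
t: 7.12
tool_pos: [0.5345, -0.0115, 0.1377]
tcp_rot: [[0.2, 0.98, 0.003], [0.98, -0.2, -0.0], [0.0, 0.003, -1.0]]
ft_force: [-0.6, -0.2, -0.3]
finger_gap: 0.0002
```

```bash
python3 go.py .518 -.086 .135 78.7
```

```text
t 7.125 pos [ 0.5345 -0.0115  0.1377] gap 0.0002414787024400965 F [-0.6 -0.2 -0.3]
shift mm [-76.3  -1.2   2.6] rot [ 0.003 -0.    -0.004]
```

Request:
step_arm(series=[[[0,0,0,-25,0,0,0],[0,0,0,-50,0,0,0],[0,0,0,-70,-1,1,0],[0,0,0,-76,-1,2,0],[0,0,0,-76,-1,2,0],[0,0,0,-76,-1,2,0]]])

```text
t: 7.88
tool_pos: [0.5176, -0.0846, 0.1343]
tcp_rot: [[0.199, 0.98, 0.0], [0.98, -0.199, 0.0], [0.0, 0.0, -1.0]]
ft_force: [0.1, 0.2, 0.2]
finger_gap: -0.0001
```

```bash
python3 go.py .518 -.086 .06 78.7;python3 - <<'E'
from h import *
import cv2,pickle
s=env.read_state();im=env.get_image("wrist")
g=np.load("g.npy");c,n=np.cos(g[2]),np.sin(g[2])
W=lambda q:np.array([g[0]+c*q[0]-n*q[1],g[1]+n*q[0]+c*q[1],q[2]])
for y in(-.114,-.038,.038):
    for a,col in((0,(0,255,0)),):
        q=np.array([proj("wrist",W([.036-r*np.cos(a),y+v,.058]),s) for r,v in((.03,.01),(.056,.01),(.056,-.01),(.03,-.01))])
        cv2.polylines(im,[np.int32(q.round().clip(-3000,3000))],True,col,1)
cv2.imwrite("pics/w3.png",im)
E
```

```text
t 7.875 pos [ 0.5176 -0.0846  0.1343] gap -0.00011216739476134794 F [0.1 0.2 0.2]
shift mm [-1.3  0.7 74.3] rot [ 0.    -0.    -0.003]
```

View pics/w3.png

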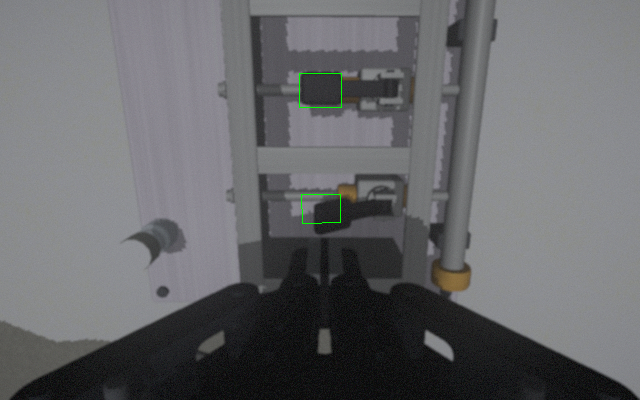

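Request:
step_arm(series=[[[0,0,0,-1,0,15,0],[0,0,0,-1,0,30,0],[0,0,0,-1,0,40,0],[0,0,0,-1,0,48,0],[0,0,0,-1,0,56,0],[0,0,0,-1,0,64,0],[0,0,0,-1,0,70,0],[0,0,0,-1,0,74,0]]])

```text
t: 8.93
tool_pos: [0.5169, -0.0864, 0.0599]
tcp_rot: [[0.2, 0.98, -0.001], [0.98, -0.2, 0.0], [-0.0, -0.001, -1.0]]
ft_force: [-3.1, 1.0, 4.8]
finger_gap: -0.0004
```

Request:
step_arm(series=[[[0,0,0,0,0,2,0],[0,0,0,0,0,3,0],[0,0,0,0,0,4,0],[0,0,0,0,0,4,0]]])

```text
t: 9.43
tool_pos: [0.5169, -0.0865, 0.0571]
tcp_rot: [[0.2, 0.98, -0.0], [0.98, -0.2, -0.001], [-0.001, -0.0, -1.0]]
ft_force: [-11.1, 3.1, 23.6]
finger_gap: -0.0002
```

On the stop with 23.6 N. I'll retract and check.

Request:
step_arm(series=[[[0,0,0,0,0,-10,0],[0,0,0,0,0,-30,0],[0,0,0,0,0,-60,0],[0,0,0,-10,0,-110,0],[0,0,0,-40,0,-150,0],[0,0,0,-70,0,-180,0],[0,0,0,-70,0,-180,0],[0,0,0,-70,0,-180,0]]])

```text
t: 10.42
tool_pos: [0.5031, -0.1547, 0.236]
tcp_rot: [[0.2, 0.98, 0.0], [0.98, -0.2, 0.0], [0.0, -0.0, -1.0]]
ft_force: [0.1, -0.3, -1.6]
finger_gap: -0.0001
```

```bash
python3 - <<'E'
from h import *
import cv2,pickle
s=env.read_state();im=env.get_image("wrist");print(s["t"],s["tool_pos"],s["ft_force"])
g=np.load("g.npy");c,n=np.cos(g[2]),np.sin(g[2])
W=lambda q:np.array([g[0]+c*q[0]-n*q[1],g[1]+n*q[0]+c*q[1],q[2]])
for y in(-.114,-.038,.038,.114):
        q=np.array([proj("wrist",W([.036-r,y+v,.058]),s) for r,v in((.03,.01),(.056,.01),(.056,-.01),(.03,-.01))])
        cv2.polylines(im,[np.int32(q.round().clip(-3000,3000))],True,(0,255,0),1)
cv2.imwrite("pics/w4.png",cv2.convertScaleAbs(im,alpha=1.4))
E
```

```text
10.425 [ 0.50314053 -0.15469362  0.23595737] [ 0.08618302 -0.25069326 -1.57343239]
```

View pics/w4.png

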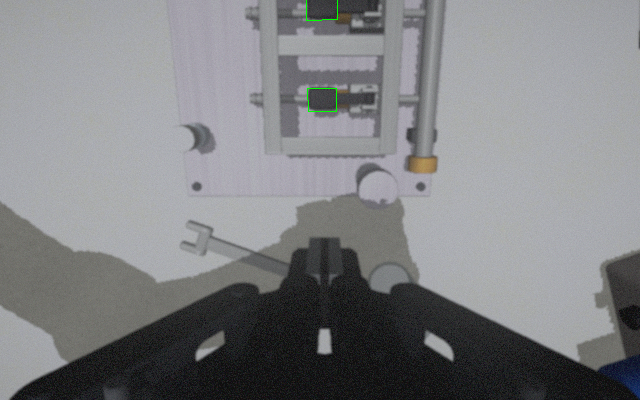

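```bash
python3 -c "
from rig import env;print(env.sign_off())"
```

```text
the job is handed in; nothing more can be done
None
```

Both open valves are now shut. They were the two on the right, at y = -38 mm and y = -114 mm in the guard's frame. I pressed each lever down through its window with closed fingertips until it met its stop, at about 23.5 N and TCP height 57 mm. The job was handed in at about t = 10.4 s of the 38 s allowed.

- **Levers:** in the last wrist pictures, both pressed paddles sat on the outlines I projected for a level lever. The two left levers already looked level in the first pictures, and I did not reach into their windows. The far-left one was not in view again at the end.
- **Guard and bench:** the sideways force stayed at 11 N or less, all while pressing. I saw no sign of touching the guard, and the objects in view looked undisturbed. I did not take a final overview picture of the whole bench.
- **Disagreement:** before pressing, the far-right lever looked only partly raised in the pictures, not fully up as the task describes. This did not change how I pressed it.

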